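# Clip the sample trays onto the docking rail and load them

## Task

Snap both clip-on trays onto the round bar of the docking rail, side by side: press each straight down over the bar until its sprung arms snap under it and all its feet stand on the base plate. Then drop every loose capped tube lying on the table into the long tray and every blood vial into the short tray, so that they lie inside, and leave the marker pen that lies beside them where it is.

Things in the scene. Friction and masses are not known exactly. Their poses are not given: they have to be found in the camera images.
- rail: Fixed docking rail: grey base plate 80 x 360 x 12 mm, and along its whole length above it a round steel bar of diameter 25 mm, held by a block 20 mm wide at each end. Origin: centre of the plate's underside, on the table; y along the bar, z up. A fully seated tray has its origin 12 mm above this one.
- rail_bar (a point): Middle of the round bar's axis, 38 mm above the table; the gap between bar and base plate is 13.5 mm.
- long_tray: Loose open aluminium tray with clip underneath, 56 wide (x) x 160 long (y) x 83 mm high, 0.2 kg, on four corner feet. Walls 3 mm. Origin: centre, level with the undersides of the feet; z up. Can be gripped from above across its width by the outside of its long walls. Fits the bar lengthwise, either way round.
- long_tray_clip (a point): Clip under the long tray: two sprung steel arms with beads 8 mm thick along y, centred 13 mm either side of this point, which is 16.5 mm above the tray's origin. 18 mm clear at rest; the 25 mm bar spreads them. Beads touch the bar about 20 mm before the tray is home; it snaps on at 10 to 20 N and the feet then stand on the base plate.
- long_tray_in (a point): Centre of the long tray's inner floor, 43.5 mm above its origin; inside 50 x 154 mm, 40 mm deep.
- short_tray: Loose open aluminium tray with clip underneath, like the long tray but 110 mm long (y): 56 x 110 x 83 mm, 0.16 kg. Same origin, axes, walls, feet and grip.
- short_tray_clip (a point): Clip under the short tray, same as the long tray's, 16.5 mm above the tray's origin.
- short_tray_in (a point): Centre of the short tray's inner floor, 43.5 mm above its origin; inside 50 x 104 mm, 40 mm deep.
- tube_a: A capped plastic tube with conical tip and wider blue screw cap, lying; 119 mm long, body 16 mm across, cap 22 mm across and 15 mm long, 15 g. Origin: middle of its length, at its underside; y along its length (cap at -y), z up. May be absent.
- tube_b: A capped plastic tube with conical tip and wider blue screw cap, lying; 119 mm long, body 16 mm across, cap 22 mm across and 15 mm long, 15 g. Origin: middle of its length, at its underside; y along its length (cap at -y), z up. May be absent.
- tube_c: A capped plastic tube with conical tip and wider blue screw cap, lying; 119 mm long, body 16 mm across, cap 22 mm across and 15 mm long, 15 g. Origin: middle of its length, at its underside; y along its length (cap at -y), z up. May be absent.
- vial_a: A closed blood vial with purple cap, lying; 75 mm long, 12 to 16 mm across, 12 g. Origin: middle of its length, at its underside; y along its length (cap at -y), z up. May be absent.
- vial_b: A closed blood vial with purple cap, lying; 75 mm long, 12 to 16 mm across, 12 g. Origin: middle of its length, at its underside; y along its length (cap at -y), z up. May be absent.
- marker: Bystander: a marker pen with black cap, 18 x 134 x 19 mm, lying crosswise by the robot-side ends of the tubes and vials. Origin: its centre, at the underside; y along its length.

How it is judged:
On the way, in this order (a step that is already met when the one before it is completed fails the run):
1. both trays are snapped onto the bar, standing on the base plate (x of long_tray in the frame of rail between -0.005 and 0.005 m and y of long_tray in the frame of rail between -0.105 and 0.105 m and z of long_tray in the frame of rail between 0.008 and 0.0155 m and angle between the y axis of each of long_tray, short_tray and the y axis of rail, either way round below 0.07 rad and angle between each of long_tray, short_tray's own z axis and vertical below 0.07 rad and x of short_tray in the frame of rail between -0.005 and 0.005 m and y of short_tray in the frame of rail between -0.13 and 0.13 m and z of short_tray in the frame of rail between 0.008 and 0.0155 m), for 0.3 s.
2. every tube is in the long tray and every vial in the short tray (x of tube_a in the frame of long_tray between -0.028 and 0.028 m and y of tube_a in the frame of long_tray between -0.078 and 0.078 m and z of tube_a in the frame of long_tray between 0.038 and 0.085 m and x of tube_b in the frame of long_tray between -0.028 and 0.028 m and y of tube_b in the frame of long_tray between -0.078 and 0.078 m and z of tube_b in the frame of long_tray between 0.038 and 0.085 m and x of tube_c in the frame of long_tray between -0.028 and 0.028 m and y of tube_c in the frame of long_tray between -0.078 and 0.078 m and z of tube_c in the frame of long_tray between 0.038 and 0.085 m and x of vial_a in the frame of short_tray between -0.028 and 0.028 m and y of vial_a in the frame of short_tray between -0.053 and 0.053 m and z of vial_a in the frame of short_tray between 0.038 and 0.085 m and x of vial_b in the frame of short_tray between -0.028 and 0.028 m and y of vial_b in the frame of short_tray between -0.053 and 0.053 m and z of vial_b in the frame of short_tray between 0.038 and 0.085 m), for 0.3 s.
At the end, for the whole second after the job is handed in: Both trays snapped on the bar (parallel and upright within 4 degrees, centred within 5 mm, feet within 3.5 mm of the base plate); every tube present has its middle inside the long tray and every vial in the short tray, below the rim; all at rest (all of step 1 and all of step 2 and linear speed of each of long_tray, short_tray, tube_a, tube_b, tube_c, vial_a, vial_b below 0.02 m/s); the robot touches nothing.
It fails at once if the marker is moved by more than 6 cm (distance of marker from where it was at the start of the episode above 0.06 m).
Of tube_a, tube_b, tube_c, vial_a, vial_b only 4 to 5 are there at a start; the rules pass over those that are not, and their reading is None.
At some moment in a run one of tube_a, tube_b, tube_c, vial_a, vial_b may be knocked a few centimetres aside while the robot is not near it.
Once in a run the grip may slacken for a moment while it holds something.
It also fails if it takes over 208 s, if anything falls off the work surface, if the arm or the gripper's body presses on something with over 40 N, if the wrist force passes 120 N, or if a joint passes its speed limit or range.

## Robot

A 6-joint arm with a two-finger parallel gripper is mounted at the origin on a cart in front of the work surface, level with it; the furniture and walls round the work are solid. World frame = base frame: x ahead of the robot, y to its left, z up, the work surface at z = 0. Lengths are in m, angles in rad, forces in N, time in s.
With the tool pointing down it reaches from about 0.35 to 0.775 m from the base axis. Payload 7.3 kg.
Tool frame: the origin (TCP) lies at the centre of the arm's flange, where the gripper is bolted on; the fingertips stand 178 mm ahead of it and the grasp point (between the pads) lies 159 mm ahead of it; z points along the fingers, y is the line along which they close (so a half turn about z gives the same grasp; the last joint's range is limited). The gripper opens to 92 mm and grips with 3 to 60 N. Pads are 19 mm wide; open, the fingers measure 130 mm over their backs; the gripper's body (75 mm by 190 mm) begins 47 mm behind the grasp point.
Start: joints at [1.069, 0.342, 1.524, -0, 1.275, -0.146], TCP at [0.183, 0.492, 0.405] pointing down, gripper open.
Joint ranges: [-2.53, 2.53], [-0.77, 2.02], [0.04, 2.7], [-1, 4.14], [0.28, 2.66], [-3.11, 3.11]. Speed limits (rad/s): [2.57, 2.57, 3.14, 3.14, 3.14, 3.14].

## Interface

Orientations are given as [roll, pitch, yaw] about the fixed x, y, z axes, in that order (R = Rz(yaw) Ry(pitch) Rx(roll)).
In Python, from cell import robot gives the robot as it stands.
- The arm moves only by the shell command python3 drive.py 'ROWS' [OPENING] [FORCE]. ROWS is a JSON list of rows, 1 to 8 of them, each of 6 numbers: dx, dy, dz in m, then a rotation vector rx, ry, rz in rad; each row shifts and turns the commanded pose from where the row before left it, along the tool's axes as they then stand; what a row does not reach is not made up. A row lasts 1/12 s, in which the tool goes at most 0.0417 m and 0.125 rad, less where a joint would pass 70% of its speed; a pose out of reach is approached as far as the arm can. OPENING is the finger opening in m, set as the command begins (- or left out keeps the last). The fingers move at their own pace and stop on an object; FORCE is the grip in N (left out, the last holds). Time passes only in rows, so rows that do not move let the fingers close. It prints the time, the measured TCP pose, the force, the opening and the grip force at its end.
- robot.observe(): the state, without advancing time (a new reading comes with each control period).
- robot.read_camera(name): name is "scene" or "top"; returns a dict with "image" (480x640x3 uint8, red, green, blue), "fx", "fy", "cx", "cy" (pixels), "pose" (4x4, takes a point from camera to world coordinates). Camera axes: x right, y down, z forward; pixel columns grow to the right and rows downward; lengths in m; the calibration is good to about 2 mm. A picture is of the moment at which its call begins. There is no depth.
- robot.hand_in(): hands the job in; it is judged then, once.
The state is a dict: "time": time; "qpos": joint angles; "qvel": joint speeds; "joint_efforts": joint torques, N m; "tool_pos": TCP position; "tool_rot": TCP orientation; "contact_force": force on the tool from outside, world axes, zero at the start; "torque": the same for the moment, N m; "opening": finger opening in m; "grip_force": force on a finger pad.
Only numpy, scipy, OpenCV 4.12 (cv2) and the standard library are available. Lean on these libraries where they do the work, as an engineer would, in place of code of your own. Each camera call takes 0.05 s, during which the arm holds its last target. There are 200 camera calls.

## Working session

There is one attempt and no reset: what is moved stays moved. The work goes in short steps, Python scripts to look and compute and a shell command to move; the robot and the scene stay as the last step left them, time stands still between calls to the robot, and variables do not carry over. Pictures are saved under pics/ and viewed, at most 14 in all, crops included, and the job is handed in when it is done.

```bash
ls; mkdir -p pics; python3 - <<'E'
from cell import robot
import cv2,numpy as np
o=robot.observe();print({k:np.round(v,3).tolist() for k,v in o.items()})
for n in("scene","top"):
    c=robot.read_camera(n);cv2.imwrite(f"pics/{n}0.png",c["image"][:,:,::-1]);print(n,c["fx"],c["fy"],c["cx"],c["cy"],np.round(c["pose"],3).tolist())
E
```

```text
cell.py
drive.py
pics
{'time': 0.0, 'qpos': [1.069, 0.343, 1.525, -0.0, 1.275, -0.146], 'qvel': [-0.001, -0.001, 0.0, 0.001, 0.001, 0.0], 'joint_efforts': [0.001, -43.124, -24.422, 0.072, 0.056, -0.0], 'tool_pos': [0.183, 0.492, 0.404], 'tool_rot': [-3.14, -0.0, 2.786], 'contact_force': [0.019, 0.84, 0.213], 'torque': [0.026, -0.011, -0.018], 'grip_force': 0.0, 'opening': 0.092}
scene 435.67143724644205 435.67143724644205 319.0822880690543 233.97678800099058 [[-0.916, -0.317, 0.248, 0.277], [-0.402, 0.716, -0.571, 0.48], [0.003, -0.622, -0.783, 0.729], [0.0, 0.0, 0.0, 1.0]]
top 500.39025791380726 500.39025791380726 319.07068097047386 235.3630288702486 [[-0.028, -0.991, 0.129, 0.364], [-1.0, 0.029, 0.007, -0.016], [-0.011, -0.129, -0.992, 1.022], [0.0, 0.0, 0.0, 1.0]]
```

View pics/scene0.png

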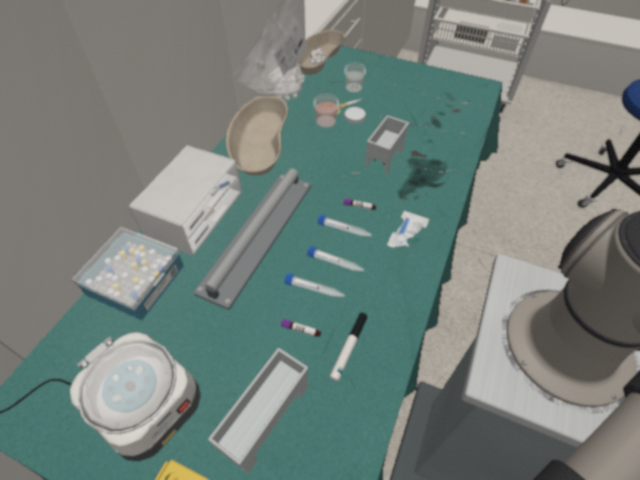

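View pics/top0.png

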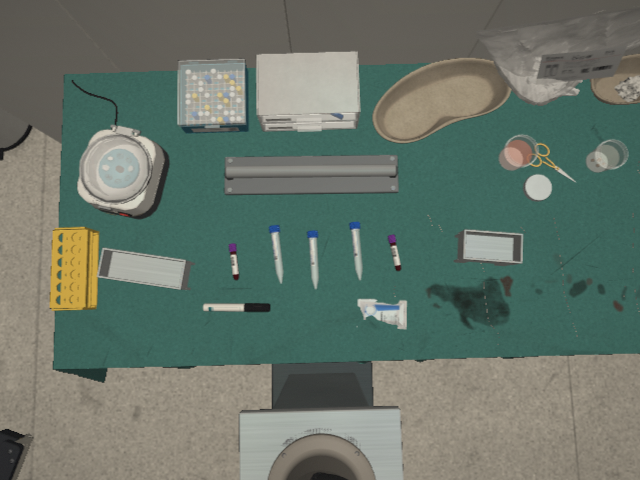

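The top view shows the long tray near (143,269), the short tray near (491,247), the bar along row ~168 (cols 226–397), three tubes with caps at (275,229), (313,234) and (355,226), vials at (234,261) and (395,253), and the marker at (237,307). The scene view agrees.

```bash
cat > h.py <<'E'
from cell import robot
import cv2,numpy as np
def cam(n): return robot.read_camera(n)
def ray(c,u,v,z):
    d=c["pose"][:3,:3]@np.array([(u-c["cx"])/c["fx"],(v-c["cy"])/c["fy"],1]);p=c["pose"][:3,3]
    return p+d*(z-p[2])/d[2]
def proj(c,p):
    q=c["pose"][:3,:3].T@(np.array(p)-c["pose"][:3,3]);return c["fx"]*q[0]/q[2]+c["cx"],c["fy"]*q[1]/q[2]+c["cy"]
def fg(c):
    h=cv2.cvtColor(c["image"],cv2.COLOR_RGB2HSV)
    green=(h[...,0]>70)&(h[...,0]<95)&(h[...,1]>90)
    return (~green).astype(np.uint8)*255
def blobs(c,roi,m=None):
    m=fg(c) if m is None else m
    x0,y0,x1,y1=roi;s=np.zeros_like(m);s[y0:y1,x0:x1]=m[y0:y1,x0:x1]
    k,_=cv2.findContours(s,cv2.RETR_EXTERNAL,cv2.CHAIN_APPROX_NONE)
    return sorted(k,key=cv2.contourArea,reverse=True)
def rect(c,k,z):
    "min area rect of contour cast on plane z: centre, sizes, yaw of long axis"
    P=np.array([ray(c,*q[0],z)[:2] for q in k],np.float32)
    (x,y),(a,b),t=cv2.minAreaRect(P*1000);t=np.radians(t)
    if b>a:a,b,t=b,a,t+np.pi/2
    return np.round([x/1000,y/1000,a/1000,b/1000,(t+np.pi/2)%np.pi-np.pi/2],4)
E
python3 - <<'E'
from h import *
t=cam("top");s=cam("scene")
for n,roi,z in(("long",(95,240,195,295),.083),("short",(450,222,530,270),.083),("rail",(215,145,410,205),.012)):
    k=blobs(t,roi)[0];print(n,cv2.boundingRect(k),rect(t,k,z))
for n,roi,z in(("va",(222,238,248,285),.008),("t1",(262,215,292,290),.008),("t2",(300,222,328,295),.008),("t3",(345,215,370,285),.008),("vb",(382,230,408,275),.008),("mk",(195,298,280,318),.009)):
    k=blobs(t,roi)[0];print(n,rect(t,k,z))
a=cv2.resize(t["image"][235:300,90:200],None,fx=5,fy=5,interpolation=2)
b=cv2.resize(t["image"][220:275,450:530],None,fx=5,fy=5,interpolation=2)
H=np.zeros((600,550,3),np.uint8);H[:325,:550]=a;H[325:600,:400]=b
cv2.imwrite("pics/m1.png",H[:,:,::-1])
E
```

```text
long (95, 240, 100, 55) [ 0.4403  0.3221  0.188   0.1022 -1.5564]
short (453, 228, 71, 39) [ 0.4546 -0.3263  0.13    0.0668  1.4651]
rail (224, 154, 175, 42) [0.6236 0.005  0.361  0.084  1.5531]
va [0.4488 0.1659 0.078  0.0181 0.1364]
t1 [0.4613 0.0764 0.1208 0.0233 0.136 ]
t2 [ 0.4475  0.0052  0.1204  0.0226 -0.0036]
t3 [ 0.4631 -0.0824  0.1209  0.0228  0.0179]
vb [ 0.4569 -0.1597  0.0773  0.0176  0.1486]
mk [0.3569 0.1634 0.135  0.0179 1.543 ]
```

View pics/m1.png

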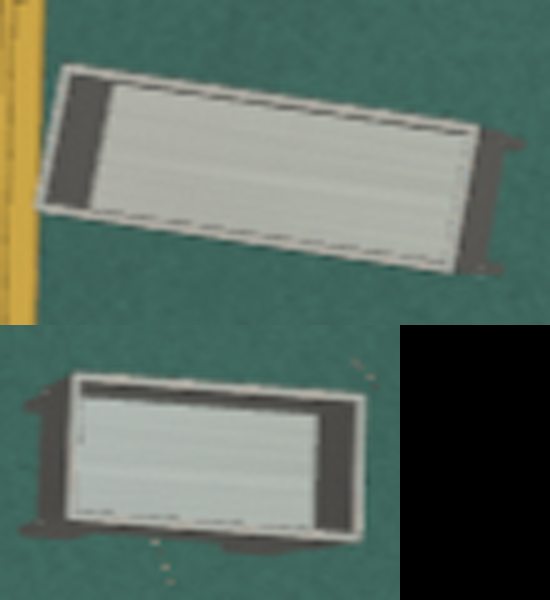

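```bash
python3 - <<'E'
from h import *
t=cam("top");s=cam("scene")
def tr(cs,o):
    P=np.array([ray(t,(u+.5)/5-.5+o[0],(v+.5)/5-.5+o[1],.083)[:2] for u,v in cs])
    L=[np.linalg.norm(P[i]-P[(i+1)%4]) for i in range(4)]
    d=(P[0]+P[3])-(P[1]+P[2])   # toward +y
    print(np.round(P.mean(0),4),np.round(L,4),"yaw of y axis from +y:",np.round(np.arctan2(-d[0],d[1]),4))
tr([(64,65),(480,125),(455,273),(38,210)],(90,235))
tr([(72,49),(366,71),(361,217),(67,195)],(450,220))
g=cv2.cvtColor(t["image"],cv2.COLOR_RGB2GRAY)
for u in(250,310,375): print(u,g[150:200,u-2:u+3].mean(1).astype(int).tolist())
print(g[186:190,215:410].mean(0).astype(int).tolist()[:20],g[186:190,215:410].mean(0).astype(int).tolist()[-25:])
a=cv2.resize(t["image"][45:145,245:375],None,fx=4,fy=4,interpolation=2)
b=cv2.resize(s["image"][140:310,125:320],None,fx=3,fy=3,interpolation=2)
H=np.zeros((600,800,3),np.uint8);H[:200,:260]=cv2.resize(a,(260,200));H[:510,215:800]=b;H[:200,:215]=cv2.resize(t["image"][45:145,245:375],(215,200))
cv2.imwrite("pics/m2.png",H[:,:,::-1])
E
```

```text
[0.4339 0.3275] [0.1606 0.056  0.16   0.0553] yaw of y axis from +y: -0.1738
[ 0.4563 -0.3351] [0.1105 0.0553 0.1097 0.0554] yaw of y axis from +y: -0.1048
250 [89, 90, 90, 90, 91, 89, 76, 104, 109, 109, 109, 109, 109, 109, 109, 109, 121, 133, 138, 144, 142, 138, 132, 123, 114, 105, 89, 76, 100, 110, 111, 111, 112, 111, 112, 111, 111, 111, 111, 111, 111, 112, 110, 91, 58, 90, 90, 91, 90, 91]
310 [88, 88, 91, 90, 90, 95, 114, 111, 111, 111, 112, 111, 111, 111, 112, 117, 136, 139, 142, 145, 145, 139, 130, 121, 111, 98, 84, 93, 112, 113, 113, 113, 113, 113, 113, 113, 113, 113, 113, 114, 114, 113, 97, 63, 82, 91, 90, 90, 89, 90]
375 [92, 92, 90, 90, 92, 97, 114, 113, 113, 113, 113, 113, 113, 112, 109, 127, 136, 143, 144, 144, 145, 139, 129, 119, 104, 91, 94, 115, 115, 115, 115, 115, 116, 115, 116, 116, 115, 115, 116, 116, 115, 104, 71, 73, 91, 91, 92, 90, 89, 90]
[91, 91, 89, 90, 90, 90, 90, 89, 84, 87, 102, 110, 117, 126, 130, 130, 123, 112, 110, 110] [116, 116, 116, 116, 117, 117, 132, 147, 147, 141, 125, 118, 113, 99, 90, 91, 92, 93, 94, 91, 91, 91, 91, 91, 92]
```

View pics/m2.png

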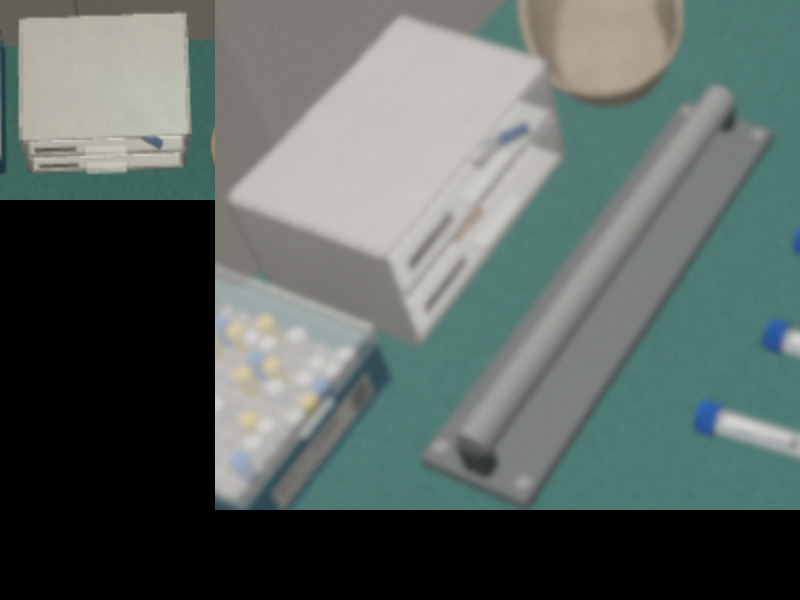

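```bash
python3 - <<'E'
from h import *
t=cam("top");s=cam("scene")
def tri(a,b):
    A=[];r=[]
    for c,(u,v) in((t,a),(s,b)):
        p=c["pose"][:3,3];d=ray(c,u,v,0)-p;d/=np.linalg.norm(d);M=np.eye(3)-np.outer(d,d);A.append(M);r.append(M@p)
    return np.linalg.lstsq(np.vstack(A),np.hstack(r),rcond=None)[0].round(4)
print("box corner",tri((258.3,114),(182.7,225.7)),"right",tri((359,113),((547-215)/3+125,65/3+140)))
for u,a,b,e in((250,165.3,156.2,192.8),(310,164.9,155.3,192.2),(375,164.3,155,191)):
    f=ray(t,u,a+6.4,.038);p=ray(t,u,a-.4,.0445) # far tangent approx
    P=(ray(t,u,b,.012)+ray(t,u,e,.012))/2
    print(u,"bar",f[:2].round(4),"plate",P[:2].round(4),"w",np.round(ray(t,u,b,.012)[0]-ray(t,u,e,.012)[0],4))
print("ends",ray(t,224.7,188,.012).round(4),ray(t,398,188,.012).round(4))
# scene bar end corners of plate: near-left, near-right corner
f=lambda u,v:((u-215)/3+125,v/3+140)
print("plate corners scene",[ray(s,*f(*q),.012)[:2].round(4) for q in((425,460),(527,503),(772,132),(685,103))])
# tray check in scene via rim projection
for n,c in(("long",(.4339,.3275)),("short",(.4563,-.3351))): print(n,np.round(proj(s,(*c,.083)),1))
for n,u in (("t1",275),("t2",313)): pass
hs=cv2.cvtColor(t["image"],cv2.COLOR_RGB2HSV)
E
```

```text
box corner [0.7247 0.1016 0.091 ] right [ 0.7214 -0.0928  0.0925]
250 bar [0.6259 0.1272] plate [0.6271 0.131 ] w 0.0777
310 bar [0.623 0.006] plate [0.6248 0.0067] w 0.0782
375 bar [ 0.6202 -0.125 ] plate [ 0.6223 -0.1276] w 0.0762
ends [0.5999 0.1836 0.012 ] [ 0.589  -0.1735  0.012 ]
plate corners scene [array([0.6607, 0.1841]), array([0.586 , 0.1845]), array([ 0.5807, -0.1697]), array([ 0.6564, -0.1712])]
long [260.6 401.5]
short [388.3 131.5]
```

The rail comes out at about (0.623, 0.0055) with yaw −0.018. Both trays' rims match their given sizes. The box behind the rail is 0.091 high, so the gripper body clears it.

```bash
cat > go.py <<'E'
import sys,numpy as np
from scipy.spatial.transform import Rotation as R
from cell import robot
# go.py x y z yaw : rotation vector now, then shift in the turned tool's axes
x,y,z,w=map(float,sys.argv[1:]);o=robot.observe()
A=R.from_euler("xyz",o["tool_rot"]);B=R.from_euler("xyz",[np.pi,0,w])
B2=B*R.from_euler("z",np.pi)
rv=(A.inv()*B).as_rotvec()
d=B.inv().apply(np.array([x,y,z])-o["tool_pos"])
print("rot",rv.round(4),"shift",d.round(4),"rows",np.ceil(np.linalg.norm(d)/.04),"q6",round(o["qpos"][5],2),"t",o["time"])
E
python3 go.py .4339 .3275 .404 1.397
```

```text
rot [-2.0000e-04  2.0000e-04  1.3888e+00] shift [-0.1187  0.2757  0.0006] rows 8.0 q6 -0.15 t 0.4
```

```bash
python3 drive.py '[[0,0,0,0,0,0.116],[0,0,0,0,0,0.116],[0,0,0,0,0,0.116],[0,0,0,0,0,0.116],[0,0,0,0,0,0.116],[0,0,0,0,0,0.116],[0,0,0,0,0,0.116],[0,0,0,0,0,0.116]]' 0.092 60
python3 drive.py '[[0,0,0,0,0,0.116],[0,0,0,0,0,0.116],[0,0,0,0,0,0.115],[0,0,0,0,0,0.114],[-0.0148,0.0345,0,0,0,0],[-0.0148,0.0345,0,0,0,0],[-0.0148,0.0345,0,0,0,0],[-0.0148,0.0345,0,0,0,0]]'
python3 drive.py '[[-0.0148,0.0345,0,0,0,0],[-0.0148,0.0345,0,0,0,0],[-0.0148,0.0345,0,0,0,0],[-0.0148,0.0345,0,0,0,0],[0,0,0,0,0,0],[0,0,0,0,0,0]]'
python3 go.py .4339 .3275 .224 1.397
```

```text
time: 1.07
tool_pos: [0.1829, 0.4921, 0.4047]
tool_rot: [3.142, -0.0, 1.852]
contact_force: [0.2, -0.1, 0.8]
opening: 0.0918
grip_force: 0.0
time: 1.73
tool_pos: [0.3094, 0.409, 0.4048]
tool_rot: [3.141, -0.0, 1.398]
contact_force: [-0.3, 0.3, -0.2]
opening: 0.0918
grip_force: 0.0
time: 2.23
tool_pos: [0.4356, 0.3265, 0.4043]
tool_rot: [-3.141, 0.0, 1.393]
contact_force: [-1.1, -0.4, -1.0]
opening: 0.0917
grip_force: 0.0
rot [-0.0004  0.0002 -0.0038] shift [ 0.0007 -0.0018  0.1803] rows 5.0 q6 0.68 t 2.2333
```

```bash
python3 drive.py '[[0,-0.0018,0.036,0,0,0],[0,0,0.036,0,0,0],[0,0,0.036,0,0,0],[0,0,0.036,0,0,0],[0,0,0.02,0,0,0],[0,0,0.016,0,0,0],[0,0,0,0,0,0]]' 0.092 60
python3 drive.py '[[0,0,0,0,0,0],[0,0,0,0,0,0],[0,0,0,0,0,0],[0,0,0,0,0,0],[0,0,0,0,0,0],[0,0,0,0,0,0]]' 0.03 60
python3 drive.py '[[0,0,-0.01,0,0,0],[0,0,-0.02,0,0,0],[0,0,-0.03,0,0,0],[0,0,-0.03,0,0,0],[0,0,-0.03,0,0,0],[0,0,-0.02,0,0,0],[0,0,0,0,0,0]]'
python3 go.py .6244 .0805 .384 1.553
python3 - <<'E'
from h import *
t=cam("top");s=cam("scene")
H=np.hstack([cv2.resize(t["image"][140:340,60:300],(400,333)),cv2.resize(s["image"][200:480,150:486],(400,333))])
cv2.imwrite("pics/g1.png",H[:,:,::-1])
E
```

```text
time: 2.82
tool_pos: [0.4303, 0.3284, 0.2216]
tool_rot: [-3.136, 0.004, 1.398]
contact_force: [-0.7, -0.7, 0.2]
opening: 0.0918
grip_force: 0.0
time: 3.32
tool_pos: [0.4326, 0.3281, 0.2255]
tool_rot: [3.14, -0.001, 1.397]
contact_force: [2.0, 0.6, 0.9]
opening: 0.0565
grip_force: 0.7
time: 3.9
tool_pos: [0.4329, 0.3283, 0.37]
tool_rot: [3.135, -0.006, 1.397]
contact_force: [0.5, 0.0, -1.6]
opening: 0.0557
grip_force: 60.0
rot [ 0.0073 -0.0052 -0.1562] shift [-0.2444  0.1958 -0.014 ] rows 8.0 q6 0.68 t 3.9
```

View pics/g1.png

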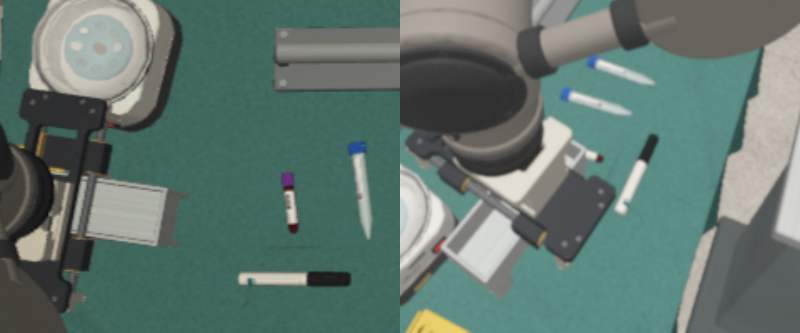

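The tray hangs in the grip, level, at crop (125,212).

```bash
python3 drive.py '[[0,0,-0.02,0.007,-0.005,-0.08],[0,0,0,0,0,-0.076],[-0.024,0.0195,0,0,0,0],[-0.024,0.0195,0,0,0,0],[-0.024,0.0195,0,0,0,0],[-0.024,0.0195,0,0,0,0],[-0.024,0.0195,0,0,0,0],[-0.024,0.0195,0,0,0,0]]'
python3 drive.py '[[-0.024,0.0195,0,0,0,0],[-0.024,0.0195,0,0,0,0],[-0.024,0.0195,0,0,0,0],[-0.024,0.0195,0,0,0,0],[0,0,0,0,0,0],[0,0,0,0,0,0],[0,0,0,0,0,0]]'
python3 go.py .6244 .0805 .31 1.553
python3 - <<'E'
from h import *
s=cam("scene");t=cam("top")
H=np.hstack([cv2.resize(t["image"][100:280,200:420],(400,327)),cv2.resize(s["image"][80:320,120:413],(400,327))])
cv2.imwrite("pics/g2.png",H[:,:,::-1])
E
```

```text
time: 4.67
tool_pos: [0.5472, 0.1806, 0.3821]
tool_rot: [-3.13, 0.005, 1.553]
contact_force: [0.2, 0.9, -2.4]
opening: 0.0558
grip_force: 60.0
time: 5.25
tool_pos: [0.6227, 0.0847, 0.3823]
tool_rot: [-3.13, 0.004, 1.552]
contact_force: [0.5, 0.4, -1.4]
opening: 0.0553
grip_force: 60.0
rot [-0.0115  0.0037 -0.0006] shift [-0.0042  0.0018  0.0723] rows 2.0 q6 0.03 t 5.25
```

View pics/g2.png

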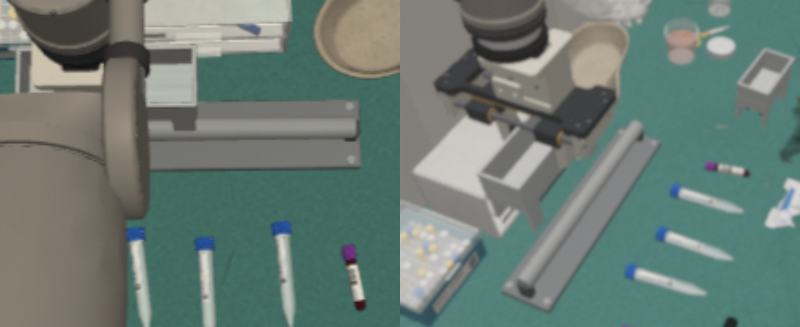

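```bash
python3 drive.py '[[-0.0042,0.0018,0.03,-0.0115,0.0037,0],[0,0,0.03,0,0,0],[0,0,0.03,0,0,0],[0,0,0.02,0,0,0],[0,0,0,0,0,0],[0,0,0,0,0,0],[0,0,0,0,0,0]]'
python3 go.py .6244 .0805 .2375 1.553
python3 - <<'E'
from h import *
s=cam("scene");t=cam("top")
H=np.hstack([cv2.resize(t["image"][100:220,260:400],(400,343),interpolation=2),cv2.resize(s["image"][150:320,160:358],(400,343),interpolation=2)])
cv2.imwrite("pics/g3.png",H[:,:,::-1])
E
```

```text
time: 5.93
tool_pos: [0.6252, 0.0809, 0.276]
tool_rot: [3.135, 0.0, 1.554]
contact_force: [0.0, -1.2, -1.8]
opening: 0.0557
grip_force: 60.0
rot [0.0067 0.0003 0.0008] shift [-0.0004 -0.0008  0.0385] rows 1.0 q6 0.02 t 5.9333
```

View pics/g3.png

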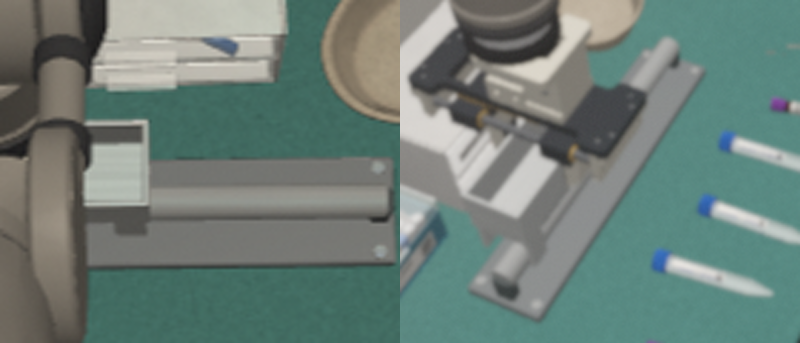

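The tray's right rim end is at crop (149,120–206), above the bar. I'll check its lateral offset before pressing.

```bash
python3 - <<'E'
from h import *
t=cam("top");g=cv2.cvtColor(t["image"],cv2.COLOR_RGB2GRAY)
a=ray(t,312.2,100+119.5/2.857,.1335);b=ray(t,311.8,100+207/2.857,.1335);print(a.round(4),b.round(4),((a+b)/2).round(4))
print(g[135:200,306:310].mean(1).astype(int).tolist())
E
```

```text
[ 0.6532 -0.0015  0.1335] [0.5957 0.0007 0.1335] [ 6.244e-01 -4.000e-04  1.335e-01]
[94, 96, 92, 92, 92, 94, 111, 182, 154, 77, 82, 82, 81, 83, 96, 157, 181, 181, 177, 177, 179, 181, 177, 179, 179, 175, 174, 175, 181, 182, 178, 177, 179, 180, 175, 169, 177, 89, 79, 80, 80, 80, 79, 79, 80, 80, 82, 101, 117, 117, 116, 116, 117, 117, 117, 118, 116, 101, 67, 83, 94, 94, 94, 93, 93]
```

```bash
python3 drive.py '[[0,-0.001,0.008,0.0067,0,0],[0,0,0.005,0,0,0],[0,0,0.004,0,0,0],[0,0,0.003,0,0,0],[0,0,0.003,0,0,0],[0,0,0,0,0,0],[0,0,0,0,0,0]]'
python3 drive.py '[[0,0,0.003,0,0,0],[0,0,0.003,0,0,0],[0,0,0,0,0,0],[0,0,0,0,0,0]]'
python3 drive.py '[[0,0,0.003,0,0,0],[0,0,0.003,0,0,0],[0,0,0.003,0,0,0],[0,0,0,0,0,0],[0,0,0,0,0,0]]'
```

```text
time: 6.67
tool_pos: [0.6249, 0.0801, 0.2529]
tool_rot: [3.139, 0.0, 1.553]
contact_force: [1.3, 0.5, 6.1]
opening: 0.0557
grip_force: 60.0
time: 7.0
tool_pos: [0.6248, 0.0801, 0.247]
tool_rot: [3.139, 0.0, 1.553]
contact_force: [1.5, 0.6, 7.2]
opening: 0.0556
grip_force: 60.0
time: 7.42
tool_pos: [0.6246, 0.0801, 0.2374]
tool_rot: [3.141, 0.0, 1.553]
contact_force: [3.2, 0.5, 7.6]
opening: 0.0558
grip_force: 60.0
```

```bash
python3 drive.py '[[0,0,0.002,0,0,0],[0,0,0,0,0,0],[0,0,0,0,0,0]]'
python3 drive.py '[[0,0,0.002,0,0,0],[0,0,0,0,0,0],[0,0,0,0,0,0]]'
```

```text
time: 7.67
tool_pos: [0.6245, 0.0801, 0.2374]
tool_rot: [3.14, 0.0, 1.553]
contact_force: [-1.9, -0.4, 19.9]
opening: 0.0563
grip_force: 60.0
time: 7.92
tool_pos: [0.6244, 0.0801, 0.2374]
tool_rot: [3.139, 0.0, 1.553]
contact_force: [-6.5, -1.0, 33.4]
opening: 0.0554
grip_force: 60.0
```

The feet bottomed out at TCP z = 0.2374, as predicted. Releasing.

```bash
python3 drive.py '[[0,0,-0.004,0,0,0],[0,0,0,0,0,0],[0,0,0,0,0,0]]'
python3 drive.py '[[0,0,0,0,0,0],[0,0,0,0,0,0],[0,0,0,0,0,0],[0,0,0,0,0,0],[0,0,-0.02,0,0,0],[0,0,-0.035,0,0,0],[0,0,-0.04,0,0,0],[0,0,-0.04,0,0,0]]' 0.092
python3 go.py .4563 -.3351 .38 1.466
```

```text
time: 8.17
tool_pos: [0.6243, 0.0801, 0.2374]
tool_rot: [-3.141, 0.0, 1.553]
contact_force: [1.2, -0.1, 10.5]
opening: 0.0556
grip_force: 60.0
time: 8.83
tool_pos: [0.6239, 0.0802, 0.3716]
tool_rot: [-3.136, 0.0, 1.553]
contact_force: [0.9, 0.3, -0.1]
opening: 0.0914
grip_force: 0.0
rot [-0.0059  0.0007  0.0868] shift [-0.4306 -0.1232 -0.0084] rows 12.0 q6 0.02 t 8.8333
```

```bash
python3 drive.py '[[0,0,0,-0.0059,0,0.087],[-0.0359,-0.0103,0,0,0,0],[-0.0359,-0.0103,0,0,0,0],[-0.0359,-0.0103,0,0,0,0],[-0.0359,-0.0103,0,0,0,0],[-0.0359,-0.0103,0,0,0,0],[-0.0359,-0.0103,0,0,0,0]]'
python3 drive.py '[[-0.0359,-0.0103,0,0,0,0],[-0.0359,-0.0103,0,0,0,0],[-0.0359,-0.0103,0,0,0,0],[-0.0359,-0.0103,0,0,0,0],[-0.0359,-0.0103,0,0,0,0],[-0.0359,-0.0103,0,0,0,0],[0,0,0,0,0,0],[0,0,0,0,0,0]]'
python3 go.py .4563 -.3351 .225 1.466
python3 - <<'E'
from h import *
s=cam("scene");t=cam("top")
H=np.hstack([cv2.resize(t["image"][100:280,200:420],(400,327),interpolation=2),cv2.resize(s["image"][130:310,150:370],(400,327),interpolation=2)])
cv2.imwrite("pics/g4.png",H[:,:,::-1])
E
```

```text
time: 9.42
tool_pos: [0.5391, -0.1288, 0.3706]
tool_rot: [3.14, 0.0, 1.466]
contact_force: [0.5, 0.6, -0.3]
opening: 0.0916
grip_force: 0.0
time: 10.08
tool_pos: [0.4552, -0.3368, 0.3702]
tool_rot: [3.139, -0.001, 1.462]
contact_force: [1.1, -0.3, 0.1]
opening: 0.0917
grip_force: 0.0
rot [ 0.0021 -0.0007 -0.004 ] shift [0.0018 0.001  0.1452] rows 4.0 q6 -0.66 t 10.0833
```

View pics/g4.png

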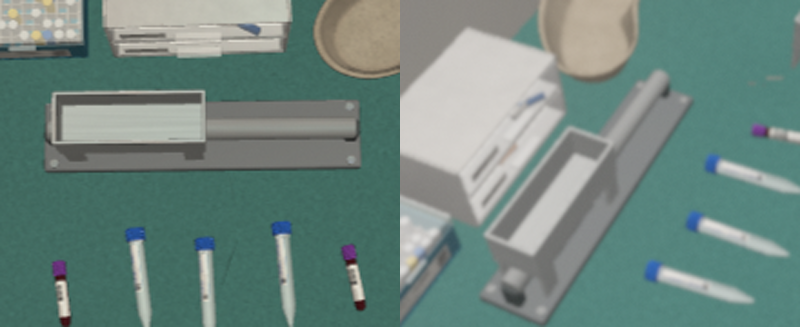

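The long tray is seated on the bar: crop (52–205, 92–143) in the top view, parallel to it. Next, the short tray.

```bash
python3 drive.py '[[0.0018,0.001,0.036,0,0,0],[0,0,0.036,0,0,0],[0,0,0.036,0,0,0],[0,0,0.02,0,0,0],[0,0,0.017,0,0,0],[0,0,0,0,0,0],[0,0,0,0,0,0]]' 0.092 60
python3 drive.py '[[0,0,0,0,0,0],[0,0,0,0,0,0],[0,0,0,0,0,0],[0,0,0,0,0,0],[0,0,0,0,0,0],[0,0,0,0,0,0],[0,0,0,0,0,0],[0,0,0,0,0,0]]' 0.03 60
python3 drive.py '[[0,0,-0.01,0,0,0],[0,0,-0.03,0,0,0],[0,0,-0.035,0,0,0],[0,0,-0.035,0,0,0],[0,0,-0.035,0,0,0],[0,0,-0.015,0,0,0],[0,0,0,0,0,0]]'
python3 go.py .6215 -.0775 .384 1.553
```

```text
time: 10.77
tool_pos: [0.4584, -0.3323, 0.2256]
tool_rot: [3.14, -0.001, 1.468]
contact_force: [-0.1, -0.7, -0.2]
opening: 0.0921
grip_force: 0.0
time: 11.43
tool_pos: [0.4577, -0.3337, 0.2264]
tool_rot: [3.138, 0.001, 1.466]
contact_force: [-0.4, 1.0, 4.7]
opening: 0.0554
grip_force: 60.0
time: 12.02
tool_pos: [0.4576, -0.3338, 0.3908]
tool_rot: [3.132, 0.006, 1.466]
contact_force: [1.3, -0.4, -1.8]
opening: 0.056
grip_force: 60.0
rot [ 0.0098  0.0059 -0.0871] shift [0.2592 0.1593 0.0068] rows 8.0 q6 -0.66 t 12.0167
```

```bash
python3 drive.py '[[0,0,0,0.0098,0.0059,-0.087],[0.0324,0.0199,0,0,0,0],[0.0324,0.0199,0,0,0,0],[0.0324,0.0199,0,0,0,0],[0.0324,0.0199,0,0,0,0],[0.0324,0.0199,0,0,0,0],[0.0324,0.0199,0,0,0,0],[0.0324,0.0199,0,0,0,0]]'
python3 drive.py '[[0.0324,0.0199,0,0,0,0],[0,0,0,0,0,0],[0,0,0,0,0,0],[0,0,0,0,0,0]]'
python3 go.py .6215 -.0775 .278 1.553
```

```text
time: 12.68
tool_pos: [0.6011, -0.1075, 0.3844]
tool_rot: [-3.132, -0.007, 1.553]
contact_force: [0.2, 0.8, -1.1]
opening: 0.0554
grip_force: 60.0
time: 13.02
tool_pos: [0.6208, -0.0773, 0.3847]
tool_rot: [-3.132, -0.006, 1.553]
contact_force: [-0.1, -1.4, -2.3]
opening: 0.0558
grip_force: 60.0
rot [-0.0095 -0.0059  0.0005] shift [-0.0002  0.0007  0.1067] rows 3.0 q6 -0.23 t 13.0167
```

```bash
python3 drive.py '[[0,0.001,0.035,-0.0095,-0.006,0],[0,0,0.035,0,0,0],[0,0,0.025,0,0,0],[0,0,0.012,0,0,0],[0,0,0,0,0,0],[0,0,0,0,0,0],[0,0,0,0,0,0]]'
python3 go.py .6218 -.0775 .2384 1.553
python3 - <<'E'
from h import *
s=cam("scene");t=cam("top")
H=np.hstack([cv2.resize(t["image"][110:210,220:420],(500,250),interpolation=2),cv2.resize(s["image"][110:310,160:360],(300,300),interpolation=2)[:250]])
cv2.imwrite("pics/g5.png",H[:,:,::-1])
E
```

```text
time: 13.6
tool_pos: [0.6222, -0.0781, 0.2807]
tool_rot: [3.137, 0.001, 1.552]
contact_force: [0.2, 0.4, -1.7]
opening: 0.0557
grip_force: 60.0
rot [ 0.0051  0.0009 -0.0015] shift [ 0.0006 -0.0004  0.0423] rows 2.0 q6 -0.23 t 13.6
```

View pics/g5.png

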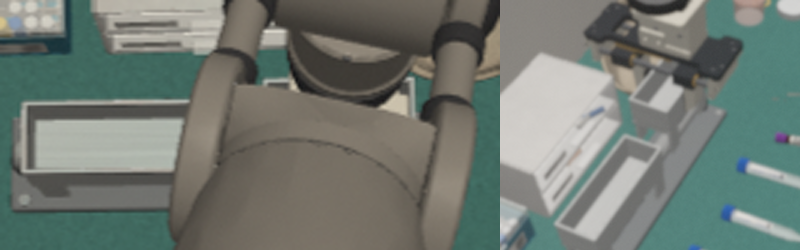

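The short tray hangs over the bar, clear of the long one. Pressing it on in small steps.

```bash
python3 drive.py '[[0,0,0.008,0.005,0,0],[0,0,0.008,0,0,0],[0,0,0.006,0,0,0],[0,0,0.003,0,0,0],[0,0,0.003,0,0,0],[0,0,0,0,0,0],[0,0,0,0,0,0]]'
python3 drive.py '[[0,0,0.003,0,0,0],[0,0,0.003,0,0,0],[0,0,0.003,0,0,0],[0,0,0,0,0,0],[0,0,0,0,0,0]]'
python3 drive.py '[[0,0,0.003,0,0,0],[0,0,0.003,0,0,0],[0,0,0.001,0,0,0],[0,0,0,0,0,0],[0,0,0,0,0,0]]'
```

```text
time: 14.28
tool_pos: [0.6227, -0.0771, 0.2527]
tool_rot: [3.14, 0.001, 1.553]
contact_force: [0.3, 0.1, 7.1]
opening: 0.0558
grip_force: 60.0
time: 14.7
tool_pos: [0.6225, -0.0772, 0.2425]
tool_rot: [-3.142, 0.001, 1.553]
contact_force: [2.7, -0.8, 0.2]
opening: 0.0556
grip_force: 60.0
time: 15.12
tool_pos: [0.6222, -0.077, 0.2383]
tool_rot: [3.141, 0.001, 1.553]
contact_force: [-4.9, 1.3, 19.4]
opening: 0.0561
grip_force: 60.0
```

```bash
python3 drive.py '[[0,0,0.001,0,0,0],[0,0,0,0,0,0],[0,0,-0.004,0,0,0],[0,0,0,0,0,0],[0,0,0,0,0,0]]'
python3 drive.py '[[0,0,0,0,0,0],[0,0,0,0,0,0],[0,0,0,0,0,0],[0,0,0,0,0,0],[0,0,-0.02,0,0,0],[0,0,-0.035,0,0,0],[0,0,-0.04,0,0,0],[0,0,-0.04,0,0,0]]' 0.092
python3 drive.py '[[-0.032,-0.022,0,0,0,0],[-0.032,-0.022,0,0,0,0],[-0.032,-0.022,0,0,0,0],[-0.032,-0.022,0,0,0,0],[-0.032,-0.022,0,0,0,0],[-0.032,-0.022,0,0,0,0],[-0.032,-0.022,0,0,0,0],[0,0,0,0,0,0]]'
cat > look.py <<'E'
from h import *
import sys
t=cam("top");m=fg(t)
for k in blobs(t,(205,205,420,300),m):
    if cv2.contourArea(k)<100: continue
    r=rect(t,k,.008)
    h=cv2.cvtColor(t["image"],cv2.COLOR_RGB2HSV);b=np.zeros_like(m);cv2.drawContours(b,[k],-1,255,-1)
    cap=(h[...,0]>=105)&(h[...,0]<165)&(h[...,1]>120)&(h[...,2]>50)&(b>0)
    v,u=np.nonzero(cap)
    print("pix",cv2.boundingRect(k),"rect",r,"cap",ray(t,u.mean(),v.mean(),.01)[:2].round(4) if len(u) else None)
if len(sys.argv)>1:
    s=cam("scene")
    cv2.imwrite(sys.argv[1],np.hstack([cv2.resize(t["image"][110:330,180:430],(400,352)),cv2.resize(s["image"][90:350,150:445],(400,352))])[:,:,::-1])
E
python3 look.py pics/l1.png
```

```text
time: 15.53
tool_pos: [0.6224, -0.077, 0.2384]
tool_rot: [-3.141, 0.0, 1.553]
contact_force: [3.5, 1.6, 1.4]
opening: 0.0558
grip_force: 60.0
time: 16.2
tool_pos: [0.6219, -0.077, 0.3741]
tool_rot: [-3.137, -0.0, 1.553]
contact_force: [0.8, -0.4, 0.0]
opening: 0.0917
grip_force: 0.0
time: 16.87
tool_pos: [0.4608, -0.303, 0.3737]
tool_rot: [-3.138, 0.002, 1.547]
contact_force: [0.9, 0.8, -0.1]
opening: 0.0919
grip_force: 0.0
pix (268, 225, 16, 59) rect [0.4612 0.0765 0.1208 0.0234 0.1344] cap [0.5129 0.0832]
pix (307, 230, 13, 60) rect [ 0.4475  0.0052  0.1204  0.0226 -0.0042] cap [0.4998 0.0056]
pix (349, 221, 14, 60) rect [ 0.4632 -0.0825  0.1209  0.0228  0.0195] cap [ 0.5152 -0.081 ]
pix (228, 242, 12, 39) rect [0.4487 0.1659 0.0783 0.0184 0.1433] cap [0.4762 0.1693]
pix (387, 234, 15, 38) rect [ 0.4569 -0.1597  0.0773  0.0176  0.1486] cap [ 0.485  -0.1555]
```

View pics/l1.png

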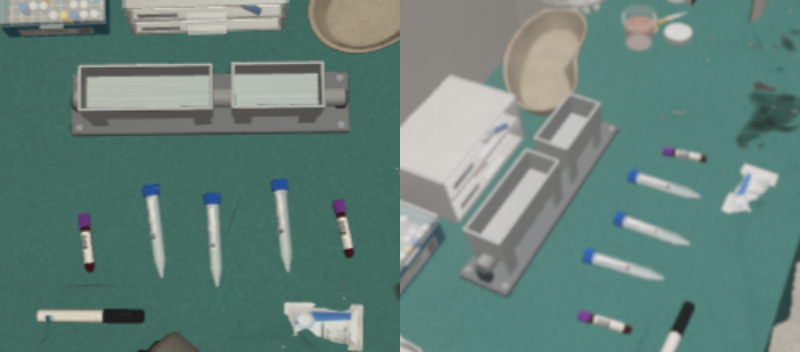

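Both trays are seated parallel on the bar (crop 78–213 and 232–325), and all five items lie where first measured. Now the right-hand vial.

```bash
python3 go.py .4569 -.1597 .222 .1486
python3 drive.py '[[0,0,0,0,0,0.117],[0,0,0,0,0,0.117],[0,0,0,0,0,0.117],[0,0,0,0,0,0.117],[0,0,0,0,0,0.117],[0,0,0,0,0,0.117],[0,0,0,0,0,0.117],[0,0,0,0,0,0.117]]' 0.05 20
python3 drive.py '[[0,0,0,0,0,0.117],[0,0,0,0,0,0.117],[0,0,0,0,0,0.117],[0,0,0,0,0,0.111],[0,0,0,0,0,0]]'
python3 go.py .4569 -.1597 .222 .1486
```

```text
rot [-2.3000e-03  1.3000e-03  1.4008e+00] shift [ 0.0143 -0.1391  0.1516] rows 6.0 q6 -0.69 t 16.9667
time: 17.63
tool_pos: [0.4653, -0.2967, 0.3736]
tool_rot: [-3.14, 0.001, 0.613]
contact_force: [0.2, 0.8, 0.3]
opening: 0.0502
grip_force: 0.0
time: 18.05
tool_pos: [0.4652, -0.2968, 0.3736]
tool_rot: [-3.141, 0.002, 0.153]
contact_force: [-0.0, 0.2, -0.3]
opening: 0.0501
grip_force: 0.0
rot [-0.0007  0.002   0.0044] shift [ 0.0121 -0.1368  0.1516] rows 6.0 q6 0.71 t 18.05
```

```bash
python3 drive.py '[[0.002,-0.0228,0.022,0,0,0.0044],[0.002,-0.0228,0.022,0,0,0],[0.002,-0.0228,0.022,0,0,0],[0.002,-0.0228,0.022,0,0,0],[0.002,-0.0228,0.022,0,0,0],[0.002,-0.0228,0.022,0,0,0],[0,0,0.01,0,0,0],[0,0,0,0,0,0]]'
python3 go.py .4569 -.1597 .182 .1486
```

```text
time: 18.72
tool_pos: [0.4549, -0.1588, 0.2297]
tool_rot: [-3.138, 0.006, 0.157]
contact_force: [0.1, 0.2, -0.1]
opening: 0.0501
grip_force: 0.0
rot [-0.0033  0.006   0.0085] shift [0.0019 0.0012 0.0477] rows 2.0 q6 0.92 t 18.7167
```

```bash
python3 drive.py '[[0.001,0.001,0.02,0,0,0.006],[0,0,0.016,0,0,0],[0,0,0.008,0,0,0],[0,0,0,0,0,0],[0,0,0,0,0,0]]'
python3 go.py .4569 -.1597 .182 .1486
python3 drive.py '[[0,0,0,0,0,0],[0,0,0,0,0,0],[0,0,0,0,0,0],[0,0,0,0,0,0],[0,0,0,0,0,0],[0,0,0,0,0,0],[0,0,0,0,0,0]]' 0.004 20
```

```text
time: 19.13
tool_pos: [0.4568, -0.1623, 0.1882]
tool_rot: [3.141, 0.002, 0.145]
contact_force: [-0.5, -0.0, -0.7]
opening: 0.0496
grip_force: 0.0
rot [ 0.0001  0.0016 -0.0032] shift [ 0.0005 -0.0025  0.0062] rows 1.0 q6 0.93 t 19.1333
time: 19.72
tool_pos: [0.4564, -0.1621, 0.1879]
tool_rot: [3.141, 0.002, 0.144]
contact_force: [-0.3, -0.2, 1.0]
opening: 0.0123
grip_force: 20.0
```

Fingertips are 6 mm too high. Reopen, lower, regrip.

```bash
python3 drive.py '[[0,0,0,0,0,0],[0,0,0,0,0,0],[0,0,0,0,0,0],[0,-0.002,0.006,0,0,0],[0,0,0,0,0,0],[0,0,0,0,0,0]]' 0.04
python3 drive.py '[[0,0,0,0,0,0],[0,0,0,0,0,0],[0,0,0,0,0,0],[0,0,0,0,0,0],[0,0,0,0,0,0],[0,0,0,0,0,0]]' 0.004 25
python3 drive.py '[[0,0,-0.02,0,0,0],[0,0,-0.035,0,0,0],[0,0,-0.035,0,0,0],[0,0,-0.035,0,0,0],[0,0,0,0,0,0],[0,0,0,0,0,0]]'
python3 go.py .610 -.0784 .30 1.553
```

```text
time: 20.22
tool_pos: [0.4559, -0.1599, 0.1813]
tool_rot: [-3.141, 0.003, 0.145]
contact_force: [0.1, -0.3, 0.5]
opening: 0.0396
grip_force: 0.0
time: 20.72
tool_pos: [0.4561, -0.1602, 0.1819]
tool_rot: [3.141, 0.002, 0.144]
contact_force: [-0.5, -0.0, -0.1]
opening: 0.0124
grip_force: 25.0
time: 21.22
tool_pos: [0.4566, -0.1602, 0.3086]
tool_rot: [3.139, -0.002, 0.144]
contact_force: [0.2, -0.8, -0.9]
opening: 0.012
grip_force: 25.0
rot [ 3.8000e-03  4.0000e-04 -1.4085e+00] shift [0.0845 0.1519 0.0086] rows 5.0 q6 0.93 t 21.2167
```

```bash
python3 drive.py '[[0,0,0,0,0,-0.1174],[0,0,0,0,0,-0.1174],[0,0,0,0,0,-0.1174],[0,0,0,0,0,-0.1174],[0,0,0,0,0,-0.1174],[0,0,0,0,0,-0.1174],[0,0,0,0,0,-0.1174],[0,0,0,0,0,-0.1174]]'
python3 drive.py '[[0,0,0,0,0,-0.1174],[0,0,0,0,0,-0.1174],[0,0,0,0,0,-0.1174],[0,0,0,0,0,-0.1174],[0,0,0,0,0,0],[0,0,0,0,0,0]]'
python3 drive.py '[[0.017,0.0304,0,0,0,0],[0.017,0.0304,0,0,0,0],[0.017,0.0304,0,0,0,0],[0.017,0.0304,0,0,0,0],[0.017,0.0304,0,0,0,0],[0,0,0,0,0,0],[0,0,0,0,0,0],[0,0,0,0,0,0]]'
python3 go.py .610 -.0784 .278 1.553
```

```text
time: 21.88
tool_pos: [0.4559, -0.1599, 0.305]
tool_rot: [-3.137, 0.001, 1.089]
contact_force: [0.4, 0.3, -0.8]
opening: 0.0123
grip_force: 25.0
time: 22.38
tool_pos: [0.456, -0.16, 0.3056]
tool_rot: [-3.138, -0.001, 1.55]
contact_force: [0.0, -0.1, -0.1]
opening: 0.0123
grip_force: 25.0
time: 23.05
tool_pos: [0.6093, -0.0777, 0.3054]
tool_rot: [-3.137, 0.0, 1.552]
contact_force: [-0.3, -0.0, 1.1]
opening: 0.0122
grip_force: 25.0
rot [-0.0042  0.0001 -0.0014] shift [-0.0007  0.0007  0.0274] rows 1.0 q6 -0.23 t 23.05
```

```bash
python3 drive.py '[[0,0,0.015,-0.004,0,0],[0,0,0.011,0,0,0],[0,0,0,0,0,0],[0,0,0,0,0,0],[0,0,0,0,0,0]]'
python3 drive.py '[[0,0,0,0,0,0],[0,0,0,0,0,0],[0,0,0,0,0,0],[0,0,0,0,0,0],[0,0,-0.03,0,0,0],[0,0,-0.03,0,0,0]]' 0.04
python3 drive.py '[[-0.035,-0.02,0,0,0,0.117],[-0.035,-0.02,0,0,0,0.117],[-0.035,-0.02,0,0,0,0.117],[-0.035,-0.02,0,0,0,0.117],[0,0,0,0,0,0.117],[0,0,0,0,0,0.117],[0,0,0,0,0,0.117],[0,0,0,0,0,0]]' 0.05
python3 look.py pics/l2.png
```

```text
time: 23.47
tool_pos: [0.6096, -0.0782, 0.2809]
tool_rot: [3.139, 0.0, 1.552]
contact_force: [-0.2, 0.6, 0.3]
opening: 0.0128
grip_force: 25.0
time: 23.97
tool_pos: [0.6092, -0.0777, 0.3395]
tool_rot: [-3.139, -0.001, 1.553]
contact_force: [1.7, -0.0, 0.1]
opening: 0.0398
grip_force: 0.0
time: 24.63
tool_pos: [0.505, -0.1991, 0.3406]
tool_rot: [3.139, -0.002, 0.729]
contact_force: [-0.4, 0.9, 0.2]
opening: 0.0504
grip_force: 0.0
pix (357, 205, 63, 95) rect [ 0.459  -0.1482  0.1949  0.1243 -0.0537] cap None
pix (268, 225, 16, 59) rect [0.4612 0.0766 0.1208 0.0234 0.1323] cap [0.5129 0.0832]
pix (307, 230, 13, 60) rect [ 0.4475  0.0052  0.1204  0.0226 -0.0042] cap [0.4998 0.0056]
pix (349, 221, 14, 60) rect [ 0.4632 -0.0825  0.1209  0.0229  0.0195] cap [ 0.5153 -0.0812]
pix (228, 242, 12, 39) rect [0.4487 0.1658 0.0783 0.0181 0.1415] cap [0.4762 0.1693]
```

View pics/l2.png

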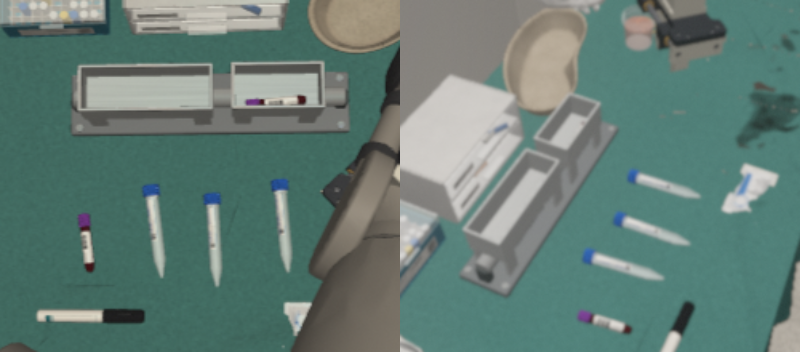

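The vial lies in the short tray (crop 275,100). Next, the right tube at (0.4632, −0.0825).

```bash
python3 go.py .4632 -.0822 .222 .022
python3 drive.py '[[0,0,0,0,0,0.117],[0,0,0,0,0,0.117],[0,0,0,0,0,0.117],[0,0,0,0,0,0.117],[0,0,0,0,0,0.117],[0,0,0,0,0,0.121],[0,0,0,0,0,0],[0,0,0,0,0,0]]'
python3 go.py .4632 -.0822 .222 .022
```

```text
rot [ 0.0014 -0.0021  0.7161] shift [-0.0394 -0.1174  0.1184] rows 5.0 q6 0.32 t 24.7333
time: 25.4
tool_pos: [0.5053, -0.1985, 0.3403]
tool_rot: [3.141, -0.002, 0.034]
contact_force: [-0.5, 0.7, -0.1]
opening: 0.0498
grip_force: 0.0
rot [ 0.0003 -0.0021  0.0125] shift [-0.0395 -0.1172  0.1183] rows 5.0 q6 1.02 t 25.4
```

```bash
python3 drive.py '[[-0.0079,-0.0234,0.024,0,0,0.0125],[-0.0079,-0.0234,0.024,0,0,0],[-0.0079,-0.0234,0.024,0,0,0],[-0.0079,-0.0234,0.024,0,0,0],[-0.0079,-0.0234,0.022,0,0,0],[0,0,0.01,0,0,0],[0,0,0,0,0,0],[0,0,0,0,0,0]]'
python3 go.py .4632 -.0822 .183 .022
```

```text
time: 26.07
tool_pos: [0.4642, -0.0825, 0.2122]
tool_rot: [3.141, -0.002, 0.02]
contact_force: [0.1, -0.2, -0.3]
opening: 0.0498
grip_force: 0.0
rot [ 0.0005 -0.0021 -0.0023] shift [-0.001  -0.0004  0.0292] rows 1.0 q6 1.21 t 26.0667
```

```bash
python3 drive.py '[[-0.001,0,0.016,0,0,0],[0,0,0.012,0,0,0],[0,0,0.001,0,0,0],[0,0,0,0,0,0],[0,0,0,0,0,0]]'
python3 drive.py '[[0,0,0,0,0,0],[0,0,0,0,0,0],[0,0,0,0,0,0],[0,0,0,0,0,0],[0,0,0,0,0,0],[0,0,0,0,0,0]]' 0.004 25
python3 drive.py '[[0,0,-0.02,0,0,0],[0,0,-0.035,0,0,0],[0,0,-0.035,0,0,0],[0,0,-0.035,0,0,0],[0,0,0,0,0,0],[0,0,0,0,0,0]]'
python3 drive.py '[[0,0,0,0,0,-0.12],[0,0,0,0,0,-0.12],[0,0,0,0,0,-0.12],[0,0,0,0,0,-0.12],[0,0,0,0,0,-0.12],[0,0,0,0,0,-0.12],[0,0,0,0,0,-0.12],[0,0,0,0,0,-0.12]]'
python3 go.py .612 .0801 .30 1.553
```

```text
time: 26.48
tool_pos: [0.4635, -0.0832, 0.1842]
tool_rot: [3.14, -0.004, 0.016]
contact_force: [-0.3, -0.8, -1.0]
opening: 0.0503
grip_force: 0.0
time: 26.98
tool_pos: [0.4629, -0.0826, 0.1833]
tool_rot: [3.141, -0.002, 0.016]
contact_force: [0.1, -0.0, 0.6]
opening: 0.0159
grip_force: 25.0
time: 27.48
tool_pos: [0.4629, -0.0826, 0.3099]
tool_rot: [3.14, -0.006, 0.016]
contact_force: [0.7, -0.2, -0.2]
opening: 0.0158
grip_force: 25.0
time: 28.15
tool_pos: [0.4621, -0.0824, 0.3064]
tool_rot: [-3.14, -0.0, 0.982]
contact_force: [0.4, -0.4, -0.2]
opening: 0.0158
grip_force: 25.0
rot [-1.400e-03 -4.000e-04 -5.713e-01] shift [0.1651 0.1469 0.0064] rows 6.0 q6 0.25 t 28.15
```

```bash
python3 drive.py '[[0,0,0,0,0,-0.115],[0,0,0,0,0,-0.115],[0,0,0,0,0,-0.115],[0,0,0,0,0,-0.115],[0,0,0,0,0,-0.111],[0,0,0,0,0,0]]'
python3 drive.py '[[0.0275,0.0245,0,0,0,0],[0.0275,0.0245,0,0,0,0],[0.0275,0.0245,0,0,0,0],[0.0275,0.0245,0,0,0,0],[0.0275,0.0245,0,0,0,0],[0.0275,0.0245,0,0,0,0],[0,0,0,0,0,0],[0,0,0,0,0,0]]'
python3 go.py .612 .0801 .280 1.553
```

```text
time: 28.65
tool_pos: [0.4622, -0.0824, 0.3065]
tool_rot: [-3.141, -0.001, 1.551]
contact_force: [0.5, 0.1, 0.4]
opening: 0.0161
grip_force: 25.0
time: 29.32
tool_pos: [0.6139, 0.0804, 0.3062]
tool_rot: [-3.141, 0.0, 1.546]
contact_force: [-0.0, 0.2, -0.0]
opening: 0.016
grip_force: 25.0
rot [-0.0007  0.0004 -0.0067] shift [-0.0003 -0.0019  0.0262] rows 1.0 q6 0.03 t 29.3167
```

```bash
python3 drive.py '[[0,-0.002,0.015,0,0,-0.006],[0,0,0.011,0,0,0],[0,0,0,0,0,0],[0,0,0,0,0,0],[0,0,0,0,0,0]]'
python3 drive.py '[[0,0,0,0,0,0],[0,0,0,0,0,0],[0,0,0,0,0,0],[0,0,0,0,0,0],[0,0,-0.03,0,0,0],[0,0,-0.03,0,0,0]]' 0.05
python3 look.py
python3 go.py .4475 .0052 .222 0
```

```text
time: 29.73
tool_pos: [0.6116, 0.0783, 0.2827]
tool_rot: [3.139, 0.0, 1.551]
contact_force: [-0.5, 0.3, -0.1]
opening: 0.0161
grip_force: 25.0
time: 30.23
tool_pos: [0.611, 0.0789, 0.3415]
tool_rot: [-3.139, 0.0, 1.553]
contact_force: [0.0, 0.1, 0.8]
opening: 0.0488
grip_force: 0.0
pix (205, 205, 85, 95) rect [ 0.4675  0.1411  0.1926  0.174  -0.0281] cap None
pix (307, 230, 13, 60) rect [ 0.4475  0.0052  0.1204  0.0226 -0.0042] cap [0.4998 0.0055]
rot [ 0.0085 -0.0082  1.5528] shift [-0.1649  0.0739  0.1276] rows 6.0 q6 0.02 t 30.2833
```

```bash
python3 drive.py '[[0,0,0,0,0,0.1195],[0,0,0,0,0,0.1195],[0,0,0,0,0,0.1195],[0,0,0,0,0,0.1195],[0,0,0,0,0,0.1195],[0,0,0,0,0,0.1195],[0,0,0,0,0,0.1195],[0,0,0,0,0,0.1195]]'
python3 drive.py '[[0,0,0,0,0,0.1195],[0,0,0,0,0,0.1195],[0,0,0,0,0,0.1195],[0,0,0,0,0,0.1195],[0,0,0,0,0,0.119],[0,0,0,0,0,0]]'
python3 drive.py '[[-0.0275,0.0123,0,0,0,0],[-0.0275,0.0123,0.01,0,0,0],[-0.0275,0.0123,0.02,0,0,0],[-0.0275,0.0123,0.025,0,0,0],[-0.0275,0.0123,0.03,0,0,0],[-0.0275,0.0123,0.03,0,0,0],[0,0,0,0,0,0],[0,0,0,0,0,0]]'
python3 go.py .4475 .0052 .183 0
```

```text
time: 30.95
tool_pos: [0.6115, 0.079, 0.3425]
tool_rot: [3.14, -0.002, 0.591]
contact_force: [-0.3, -0.2, 0.1]
opening: 0.0499
grip_force: 0.0
time: 31.45
tool_pos: [0.6115, 0.079, 0.3425]
tool_rot: [3.141, -0.003, -0.004]
contact_force: [0.3, 0.1, -0.6]
opening: 0.0498
grip_force: 0.0
time: 32.12
tool_pos: [0.4462, 0.0053, 0.2273]
tool_rot: [-3.141, 0.002, 0.002]
contact_force: [1.3, 0.7, 0.4]
opening: 0.0499
grip_force: 0.0
rot [-0.0003  0.0021  0.0017] shift [0.0013 0.0001 0.0443] rows 2.0 q6 1.41 t 32.1167
```

```bash
python3 drive.py '[[0.0013,0,0.022,0,0,0],[0,0,0.017,0,0,0],[0,0,0.005,0,0,0],[0,0,0,0,0,0],[0,0,0,0,0,0]]'
python3 drive.py '[[0,0,0,0,0,0],[0,0,0,0,0,0],[0,0,0,0,0,0],[0,0,0,0,0,0],[0,0,0,0,0,0],[0,0,0,0,0,0]]' 0.004 25
python3 drive.py '[[0,0,-0.02,0,0,0],[0,0,-0.035,0,0,0],[0,0,-0.035,0,0,0],[0,0,-0.035,0,0,0],[0,0,0,0,0,0],[0,0,0,0,0,0]]'
python3 drive.py '[[0,0,0,0,0,-0.1195],[0,0,0,0,0,-0.1195],[0,0,0,0,0,-0.1195],[0,0,0,0,0,-0.1195],[0,0,0,0,0,-0.1195],[0,0,0,0,0,-0.1195],[0,0,0,0,0,-0.1195],[0,0,0,0,0,-0.1195]]'
python3 drive.py '[[0,0,0,0,0,-0.1195],[0,0,0,0,0,-0.1195],[0,0,0,0,0,-0.1195],[0,0,0,0,0,-0.1195],[0,0,0,0,0,-0.119],[0,0,0,0,0,0],[0,0,0,0,0,0]]'
python3 go.py .638 .0801 .306 1.553
```

```text
time: 32.53
tool_pos: [0.4502, 0.0057, 0.185]
tool_rot: [3.141, -0.004, 0.001]
contact_force: [0.7, 0.4, -0.2]
opening: 0.0501
grip_force: 0.0
time: 33.03
tool_pos: [0.4493, 0.0056, 0.1845]
tool_rot: [3.141, -0.003, -0.0]
contact_force: [-0.8, -0.5, 1.0]
opening: 0.0161
grip_force: 25.0
time: 33.53
tool_pos: [0.4492, 0.0056, 0.311]
tool_rot: [3.14, -0.007, -0.0]
contact_force: [-0.5, 1.3, -1.1]
opening: 0.0164
grip_force: 25.0
time: 34.2
tool_pos: [0.4484, 0.0057, 0.3076]
tool_rot: [-3.14, 0.001, 0.961]
contact_force: [-0.1, -0.7, -0.7]
opening: 0.0159
grip_force: 25.0
time: 34.78
tool_pos: [0.4486, 0.0057, 0.3081]
tool_rot: [-3.141, -0.0, 1.549]
contact_force: [-0.1, -0.9, -0.1]
opening: 0.0158
grip_force: 25.0
rot [-0.0004 -0.0001 -0.0039] shift [0.0778 0.1881 0.0021] rows 6.0 q6 -0.14 t 34.7833
```

```bash
python3 drive.py '[[0.013,0.0313,0,0,0,-0.004],[0.013,0.0313,0,0,0,0],[0.013,0.0313,0,0,0,0],[0.013,0.0313,0,0,0,0],[0.013,0.0313,0,0,0,0],[0.013,0.0313,0,0,0,0],[0,0,0,0,0,0],[0,0,0,0,0,0]]'
python3 drive.py '[[0,0,0.015,0,0,0],[0,0,0.011,0,0,0],[0,0,0,0,0,0],[0,0,0,0,0,0],[0,0,0,0,0,0]]'
python3 go.py .638 .0801 .281 1.553
python3 drive.py '[[0,0,0,0,0,0],[0,0,0,0,0,0],[0,0,0,0,0,0],[0,0,0,0,0,0],[0,0,-0.03,0,0,0],[0,0,-0.03,0,0,0]]' 0.05
python3 drive.py '[[-0.04,0,0,0,0,0],[-0.04,0,0,0,0,0],[-0.04,0,0,0,0,0],[-0.04,0,0,0,0,0],[0,0,0,0,0,0]]'
python3 look.py pics/l3.png
```

```text
time: 35.45
tool_pos: [0.6385, 0.0815, 0.3076]
tool_rot: [-3.141, 0.0, 1.555]
contact_force: [-1.3, 0.3, -0.8]
opening: 0.016
grip_force: 25.0
time: 35.87
tool_pos: [0.6377, 0.0806, 0.2842]
tool_rot: [3.139, 0.0, 1.556]
contact_force: [-0.1, -0.6, 0.2]
opening: 0.0162
grip_force: 25.0
rot [0.0023 0.0003 0.0028] shift [-0.0005  0.0003  0.0032] rows 1.0 q6 0.02 t 35.8667
time: 36.37
tool_pos: [0.6374, 0.0809, 0.3425]
tool_rot: [-3.139, 0.0, 1.557]
contact_force: [0.6, -0.5, 0.5]
opening: 0.0487
grip_force: 0.0
time: 36.78
tool_pos: [0.6352, -0.086, 0.3439]
tool_rot: [3.139, 0.003, 1.551]
contact_force: [0.4, 1.6, -0.9]
opening: 0.0504
grip_force: 0.0
pix (258, 205, 152, 95) rect [ 0.4621 -0.0385  0.3075  0.1923  1.5407] cap [0.5129 0.0832]
pix (228, 242, 12, 39) rect [0.4487 0.1658 0.0783 0.0181 0.1415] cap [0.4762 0.1693]
pix (205, 291, 27, 9) rect [0.3809 0.1988 0.053  0.016  1.5427] cap None
```

View pics/l3.png

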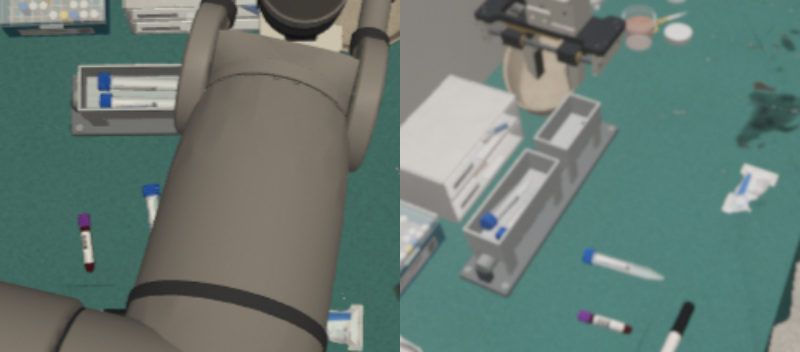

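Two tubes lie in the long tray (crop 100,82 and 105,101). The left tube's cap has not moved.

```bash
python3 drive.py '[[0,0,0,0,0,0.1184],[0,0,0,0,0,0.1184],[0,0,0,0,0,0.1184],[0,0,0,0,0,0.1184],[0,0,0,0,0,0.1184],[0,0,0,0,0,0.1184],[0,0,0,0,0,0.1184],[0,0,0,0,0,0.1184]]'
python3 drive.py '[[0,0,0,0,0,0.1184],[0,0,0,0,0,0.1184],[0,0,0,0,0,0.1184],[0,0,0,0,0,0.1184],[0,0,0,0,0,0],[0,0,0,0,0,0]]'
python3 go.py .4612 .0766 .225 .130
```

```text
time: 37.55
tool_pos: [0.6356, -0.0771, 0.3438]
tool_rot: [3.141, -0.002, 0.606]
contact_force: [0.1, 0.4, 0.9]
opening: 0.0502
grip_force: 0.0
time: 38.05
tool_pos: [0.6356, -0.0777, 0.3438]
tool_rot: [3.141, -0.002, 0.141]
contact_force: [-0.6, 0.5, -0.2]
opening: 0.0499
grip_force: 0.0
rot [ 0.0003 -0.0021  0.0111] shift [-0.1529 -0.1756  0.1188] rows 7.0 q6 1.19 t 38.05
```

```bash
python3 drive.py '[[-0.0218,-0.0251,0,0,0,0.011],[-0.0218,-0.0251,0.01,0,0,0],[-0.0218,-0.0251,0.02,0,0,0],[-0.0218,-0.0251,0.02,0,0,0],[-0.0218,-0.0251,0.02,0,0,0],[-0.0218,-0.0251,0.02,0,0,0],[-0.0218,-0.0251,0.02,0,0,0],[0,0,0,0,0,0]]'
python3 drive.py '[[0,0,0.008,0,0,0],[0,0,0,0,0,0],[0,0,0,0,0,0]]'
python3 go.py .4612 .0766 .183 .130
```

```text
time: 38.72
tool_pos: [0.4562, 0.0791, 0.23]
tool_rot: [-3.14, 0.01, 0.132]
contact_force: [-1.7, -0.6, 0.1]
opening: 0.0499
grip_force: 0.0
time: 38.97
tool_pos: [0.4634, 0.0756, 0.2256]
tool_rot: [3.141, -0.004, 0.126]
contact_force: [0.0, 0.0, -0.0]
opening: 0.0497
grip_force: 0.0
rot [ 0.0009 -0.0038 -0.0041] shift [-0.002  -0.0013  0.0426] rows 2.0 q6 1.44 t 38.9667
```

```bash
python3 drive.py '[[-0.002,-0.0013,0.022,0,0,0],[0,0,0.016,0,0,0],[0,0,0.004,0,0,0],[0,0,0,0,0,0],[0,0,0,0,0,0]]'
python3 drive.py '[[0,0,0,0,0,0],[0,0,0,0,0,0],[0,0,0,0,0,0],[0,0,0,0,0,0],[0,0,0,0,0,0],[0,0,0,0,0,0]]' 0.004 25
python3 drive.py '[[0,0,-0.02,0,0,0],[0,0,-0.035,0,0,0],[0,0,-0.035,0,0,0],[0,0,-0.04,0,0,0],[0,0,0,0,0,0],[0,0,0,0,0,0]]'
python3 drive.py '[[0,0,0,0,0,-0.1185],[0,0,0,0,0,-0.1185],[0,0,0,0,0,-0.1185],[0,0,0,0,0,-0.1185],[0,0,0,0,0,-0.1185],[0,0,0,0,0,-0.1185],[0,0,0,0,0,-0.1185],[0,0,0,0,0,-0.1185]]'
python3 drive.py '[[0,0,0,0,0,-0.1185],[0,0,0,0,0,-0.1185],[0,0,0,0,0,-0.1185],[0,0,0,0,0,-0.1185],[0,0,0,0,0,0],[0,0,0,0,0,0]]'
python3 go.py .6244 .0801 .311 1.553
```

```text
time: 39.38
tool_pos: [0.461, 0.0765, 0.1839]
tool_rot: [3.141, -0.003, 0.124]
contact_force: [-0.3, 0.2, 0.2]
opening: 0.0498
grip_force: 0.0
time: 39.88
tool_pos: [0.4602, 0.077, 0.1835]
tool_rot: [3.141, -0.003, 0.125]
contact_force: [0.5, 0.7, 1.2]
opening: 0.016
grip_force: 24.9
time: 40.38
tool_pos: [0.4603, 0.077, 0.3154]
tool_rot: [3.14, -0.007, 0.125]
contact_force: [-0.7, -0.0, -0.5]
opening: 0.0158
grip_force: 24.9
time: 41.05
tool_pos: [0.4594, 0.077, 0.3116]
tool_rot: [-3.141, 0.001, 1.079]
contact_force: [-0.5, -0.3, 0.7]
opening: 0.0159
grip_force: 24.9
time: 41.55
tool_pos: [0.4596, 0.077, 0.3121]
tool_rot: [-3.141, 0.0, 1.543]
contact_force: [0.9, 0.5, 0.5]
opening: 0.0162
grip_force: 24.9
rot [-0.0003  0.0003 -0.0097] shift [0.006  0.1647 0.0011] rows 5.0 q6 0.03 t 41.55
```

```bash
python3 drive.py '[[0.0012,0.033,0,0,0,-0.01],[0.0012,0.033,0,0,0,0],[0.0012,0.033,0,0,0,0],[0.0012,0.033,0,0,0,0],[0.0012,0.033,0,0,0,0],[0,0,0,0,0,0],[0,0,0,0,0,0]]'
python3 drive.py '[[0,0,0.017,0,0,0],[0,0,0.014,0,0,0],[0,0,0,0,0,0],[0,0,0,0,0,0],[0,0,0,0,0,0]]'
python3 go.py .6244 .0801 .281 1.553
python3 drive.py '[[0,0,0,0,0,0],[0,0,0,0,0,0],[0,0,0,0,0,0],[0,0,0,0,0,0],[0,0,-0.03,0,0,0],[0,0,-0.03,0,0,0]]' 0.05
python3 drive.py '[[-0.04,0,0,0,0,0],[-0.04,0,0,0,0,0],[-0.04,0,0,0,0,0],[-0.04,0,0,0,0,0],[0,0,0,0,0,0]]'
python3 look.py pics/l4.png
```

```text
time: 42.13
tool_pos: [0.6257, 0.0802, 0.3117]
tool_rot: [-3.141, 0.0, 1.554]
contact_force: [-0.8, 0.7, 0.2]
opening: 0.0159
grip_force: 24.9
time: 42.55
tool_pos: [0.6246, 0.0804, 0.2834]
tool_rot: [3.139, 0.0, 1.556]
contact_force: [-1.0, 0.0, -0.4]
opening: 0.0161
grip_force: 25.0
rot [0.0023 0.0004 0.0031] shift [-0.0003 -0.0002  0.0024] rows 1.0 q6 0.02 t 42.55
time: 43.05
tool_pos: [0.6245, 0.0803, 0.3416]
tool_rot: [-3.139, 0.0, 1.557]
contact_force: [0.6, -0.4, 1.4]
opening: 0.0486
grip_force: 0.0
time: 43.47
tool_pos: [0.6224, -0.0864, 0.3429]
tool_rot: [3.139, 0.003, 1.551]
contact_force: [-0.0, -0.7, 0.1]
opening: 0.0501
grip_force: 0.0
pix (262, 205, 152, 95) rect [ 0.4618 -0.0466  0.3076  0.1923  1.5407] cap None
pix (228, 242, 12, 39) rect [0.4487 0.1659 0.0783 0.0184 0.1433] cap [0.4762 0.1693]
```

View pics/l4.png

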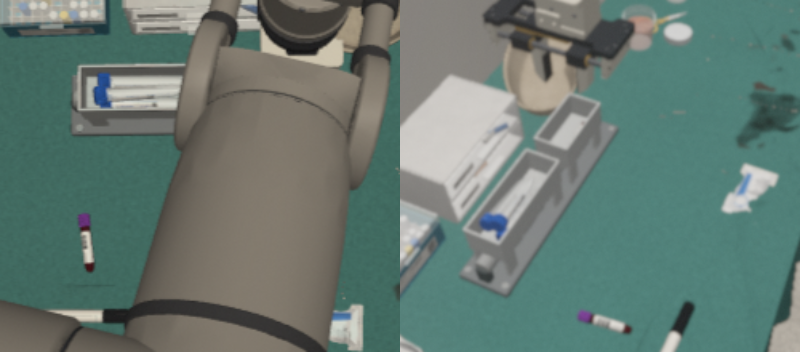

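All three tubes are inside the long tray (caps around crop 102,90). Last, the left vial.

```bash
python3 drive.py '[[0,0,0,0,0,0.1174],[0,0,0,0,0,0.1174],[0,0,0,0,0,0.1174],[0,0,0,0,0,0.1174],[0,0,0,0,0,0.1174],[0,0,0,0,0,0.1174],[0,0,0,0,0,0.1174],[0,0,0,0,0,0.1174]]'
python3 drive.py '[[0,0,0,0,0,0.1174],[0,0,0,0,0,0.1174],[0,0,0,0,0,0.1174],[0,0,0,0,0,0.1174],[0,0,0,0,0,0],[0,0,0,0,0,0]]'
python3 go.py .4487 .1659 .225 .142
```

```text
time: 44.23
tool_pos: [0.6228, -0.0777, 0.3428]
tool_rot: [3.141, -0.002, 0.614]
contact_force: [0.0, -0.6, 0.8]
opening: 0.0502
grip_force: 0.0
time: 44.73
tool_pos: [0.6228, -0.0782, 0.3428]
tool_rot: [3.141, -0.002, 0.153]
contact_force: [-0.5, 0.1, 0.3]
opening: 0.0501
grip_force: 0.0
rot [ 0.0004 -0.0021  0.0112] shift [-0.1378 -0.2663  0.1178] rows 9.0 q6 1.17 t 44.7333
```

```bash
python3 drive.py '[[-0.0153,-0.0296,0,0,0,0.011],[-0.0153,-0.0296,0,0,0,0],[-0.0153,-0.0296,0,0,0,0],[-0.0153,-0.0296,0,0,0,0],[-0.0153,-0.0296,0,0,0,0],[-0.0153,-0.0296,0,0,0,0],[-0.0153,-0.0296,0.01,0,0,0],[-0.0153,-0.0296,0.02,0,0,0]]'
python3 drive.py '[[-0.0153,-0.0296,0.025,0,0,0],[0,0,0.03,0,0,0],[0,0,0.025,0,0,0],[0,0,0,0,0,0],[0,0,0,0,0,0],[0,0,0,0,0,0]]'
python3 go.py .4487 .1659 .182 .142
```

```text
time: 45.4
tool_pos: [0.4682, 0.1398, 0.3142]
tool_rot: [3.141, -0.008, 0.142]
contact_force: [1.9, 1.2, -0.7]
opening: 0.05
grip_force: 0.0
time: 45.9
tool_pos: [0.4505, 0.1654, 0.2335]
tool_rot: [3.141, -0.004, 0.138]
contact_force: [-0.5, -1.0, 0.6]
opening: 0.05
grip_force: 0.0
rot [ 0.0005 -0.0039 -0.0035] shift [-0.0017 -0.0008  0.0515] rows 2.0 q6 1.63 t 45.9
```

```bash
python3 drive.py '[[-0.0017,-0.0008,0.025,0,0.004,0],[0,0,0.02,0,0,0],[0,0,0.006,0,0,0],[0,0,0,0,0,0],[0,0,0,0,0,0]]'
python3 drive.py '[[0,0,0,0,0,0],[0,0,0,0,0,0],[0,0,0,0,0,0],[0,0,0,0,0,0],[0,0,0,0,0,0],[0,0,0,0,0,0]]' 0.004 25
python3 drive.py '[[0,0,-0.02,0,0,0],[0,0,-0.035,0,0,0],[0,0,-0.035,0,0,0],[0,0,-0.04,0,0,0],[0,0,0,0,0,0],[0,0,0,0,0,0]]'
python3 drive.py '[[0,0,0,0,0,-0.1175],[0,0,0,0,0,-0.1175],[0,0,0,0,0,-0.1175],[0,0,0,0,0,-0.1175],[0,0,0,0,0,-0.1175],[0,0,0,0,0,-0.1175],[0,0,0,0,0,-0.1175],[0,0,0,0,0,-0.1175]]'
python3 drive.py '[[0,0,0,0,0,-0.1175],[0,0,0,0,0,-0.1175],[0,0,0,0,0,-0.1175],[0,0,0,0,0,-0.1175],[0,0,0,0,0,0],[0,0,0,0,0,0]]'
python3 go.py .632 -.0784 .311 1.553
```

```text
time: 46.32
tool_pos: [0.449, 0.1657, 0.1824]
tool_rot: [3.141, -0.008, 0.137]
contact_force: [0.1, 0.3, -0.5]
opening: 0.05
grip_force: 0.0
time: 46.82
tool_pos: [0.4483, 0.1658, 0.1814]
tool_rot: [3.141, -0.006, 0.137]
contact_force: [-0.1, -0.2, -0.9]
opening: 0.0147
grip_force: 0.1
time: 47.32
tool_pos: [0.4478, 0.1659, 0.3134]
tool_rot: [3.141, -0.011, 0.137]
contact_force: [0.1, 0.7, 0.3]
opening: 0.0126
grip_force: 25.0
time: 47.98
tool_pos: [0.447, 0.1656, 0.3095]
tool_rot: [3.139, -0.001, 1.083]
contact_force: [-0.0, -0.7, -0.3]
opening: 0.012
grip_force: 25.0
time: 48.48
tool_pos: [0.4471, 0.1657, 0.31]
tool_rot: [3.138, 0.0, 1.544]
contact_force: [0.9, -0.9, 0.5]
opening: 0.0122
grip_force: 25.0
rot [ 0.0037  0.0002 -0.0094] shift [-0.2408  0.1892 -0.001 ] rows 8.0 q6 0.22 t 48.4833
```

```bash
python3 drive.py '[[-0.0301,0.0237,0,0.004,0,-0.009],[-0.0301,0.0237,0,0,0,0],[-0.0301,0.0237,0,0,0,0],[-0.0301,0.0237,0,0,0,0],[-0.0301,0.0237,0,0,0,0],[-0.0301,0.0237,0,0,0,0],[-0.0301,0.0237,0,0,0,0],[-0.0301,0.0237,0,0,0,0]]'
python3 drive.py '[[0,0,0,0,0,0],[0,0,0,0,0,0],[0,0,0,0,0,0]]'
python3 go.py .632 -.0784 .280 1.553
```

```text
time: 49.15
tool_pos: [0.6339, -0.0797, 0.3107]
tool_rot: [3.141, -0.001, 1.552]
contact_force: [0.2, -0.3, 1.0]
opening: 0.0124
grip_force: 25.0
time: 49.4
tool_pos: [0.6328, -0.0779, 0.3105]
tool_rot: [-3.141, -0.001, 1.553]
contact_force: [-0.3, 0.2, 0.7]
opening: 0.0122
grip_force: 25.0
rot [-0.0003 -0.0012  0.0005] shift [-0.0006 -0.0008  0.0305] rows 1.0 q6 -0.23 t 49.4
```

```bash
python3 drive.py '[[0,0,0.017,0,0,0],[0,0,0.013,0,0,0],[0,0,0,0,0,0],[0,0,0,0,0,0],[0,0,0,0,0,0]]'
python3 drive.py '[[0,0,0,0,0,0],[0,0,0,0,0,0],[0,0,0,0,0,0],[0,0,0,0,0,0],[0,0,-0.03,0,0,0],[0,0,-0.035,0,0,0],[0,0,-0.02,0,0,0]]' 0.05
python3 drive.py '[[-0.03,-0.025,0,0,0,0],[-0.03,-0.025,0,0,0,0],[-0.03,-0.025,0,0,0,0],[-0.03,-0.025,0,0,0,0],[-0.03,-0.025,0,0,0,0],[-0.03,-0.025,0,0,0,0],[-0.03,-0.025,0,0,0,0],[0,0,0,0,0,0]]'
python3 look.py pics/l5.png
```

```text
time: 49.82
tool_pos: [0.6332, -0.0771, 0.2826]
tool_rot: [3.139, -0.0, 1.557]
contact_force: [-0.5, -0.7, -0.3]
opening: 0.0123
grip_force: 25.0
time: 50.4
tool_pos: [0.6334, -0.0782, 0.3701]
tool_rot: [3.136, 0.0, 1.556]
contact_force: [1.0, -0.2, -0.1]
opening: 0.0495
grip_force: 0.0
time: 51.07
tool_pos: [0.4514, -0.2898, 0.3666]
tool_rot: [3.141, 0.002, 1.551]
contact_force: [0.4, 0.0, -0.5]
opening: 0.0499
grip_force: 0.0
```

View pics/l5.png

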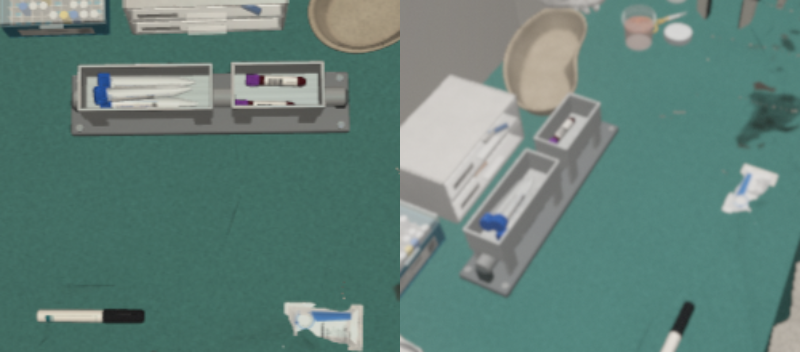

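All three tubes are in the long tray (crop 78–213) and both vials in the short one (crop 232–325). The marker has not moved (crop 90,316) and the table is clear.

```bash
python3 drive.py '[[0,0,0,0,0,0],[0,0,0,0,0,0],[0,0,0,0,0,0],[0,0,0,0,0,0],[0,0,0,0,0,0],[0,0,0,0,0,0]]'; python3 -c "from cell import robot;print(robot.hand_in())"
```

```text
time: 51.67
tool_pos: [0.4554, -0.2849, 0.3662]
tool_rot: [3.14, -0.0, 1.557]
contact_force: [-0.4, 0.1, -0.8]
opening: 0.0501
grip_force: 0.0
the job is handed in; nothing more can be done
None
```

I handed the job in at 51.7 s with both trays snapped on the bar, all three tubes in the long tray, both vials in the short tray and the marker not moved; the hand-in call returned no verdict.

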